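# Open the bench padlock in its caliper clamp and present it

### The arm

A 6-joint arm with a two-finger parallel gripper is mounted at the origin on a cart in front of the work surface, level with it; the furniture and walls round the work are solid. World frame = base frame: x ahead of the robot, y to its left, z up, the work surface at z = 0. Lengths are in m, angles in rad, forces in N, time in s.
With the tool pointing down it reaches from about 0.425 to 0.95 m from the base axis. Payload 3.5 kg.
Tool frame: the origin (TCP) lies midway between the tips of the shut fingers; the grasp point (between the pads) lies 19 mm behind it; z points along the fingers, y is the direction in which the jaws open and shut (so a half turn about z gives the same grasp; the last joint's range is limited). The gripper opens to 85 mm and grips with 20 to 120 N. Pads are 22 mm wide; open, the fingers measure 114 mm over their backs; the gripper's body (76 mm by 85 mm) begins 54 mm behind the grasp point. The pads swing forward as they close: fully open they stand 13 mm farther back than shut.
Start: joints at [1.147, 0.286, 1.577, -0, 1.279, -0.15], TCP at [0.182, 0.65, 0.231] pointing down, gripper open.
Joint ranges: [-2.77, 2.77], [-0.9, 2.22], [0.21, 2.48], [-1.53, 4.67], [0.24, 2.81], [-2.84, 2.84]. Speed limits (rad/s): [2.79, 2.79, 3.14, 3.14, 3.14, 3.14].

### API

Orientations are given as a unit quaternion [w, x, y, z].
In Python, from bench import observe, capture, camera_params, hand_in gives the robot as it stands.
- The arm moves only by the tool apply_moves, never from a script. Its argument "commands" is a list of rows, each an object of numbers: "dx", "dy", "dz": the shift along the tool's x, y, z in units of 25 mm (1.0 is 25 mm); "wx", "wy", "wz": the turn, a rotation vector about the tool's x, y, z in units of 5 degrees (1.0 is 5 degrees). A call has 1 to 12 rows; each row shifts and turns the commanded pose from where the row before left it, along the tool's axes as they then stand; what a row does not reach is not made up. A row lasts 1/10 s, in which the tool goes at most 50 mm and 8.59 degrees, less where a joint would pass 70% of its speed; a pose out of reach is approached as far as the arm can. A call is refused whole if a number of a shift passes 1 or a number of a turn 1, either way. A call with a gripper value outside its range is refused whole. "fingers" is the finger opening in mm, from 0 to 85.4, set as the call begins (left out, the last holds). The fingers move at their own pace and stop on an object; "force" is the grip in N (left out, the last holds). Time passes only in rows, so rows that do not move let the fingers close. It gives the time, the measured TCP pose, the force and the opening at its end, in the units of the state.
- observe(): the state, without advancing time (a new reading comes with each control period).
- capture(name): name is "side" or "top" or "wrist"; returns (picture, depth): 480x640x3 uint8, red, green, blue; 480x640 float32, m along the optical axis (not along the pixel's ray), 0 where there is no reading.
- camera_params(name): a dict with "fx", "fy", "cx", "cy" (pixels), "rvec" (rotation vector, rad) and "tvec" (3), from world to camera coordinates, as OpenCV has them. Camera axes: x right, y down, z forward; pixel columns grow to the right and rows downward; lengths in m; the calibration is good to about 2 mm. A picture is of the moment at which its call begins: read the wrist's pose just before it. camera_params takes no time and is no camera call; for the wrist camera it gives the pose at the moment of the call.
- hand_in(): hands the job in, once; it reports no verdict.
The state is a dict: "time_s": time; "joint_positions": joint angles; "qd": joint speeds; "tau": joint torques, N m; "ee_pos": TCP position; "orientation": TCP orientation; "ft_force": force on the tool from outside, world axes, zero at the start; "ft_torque": the same for the moment, N m; "finger_gap": finger opening in m.
Only numpy, scipy, OpenCV 4.12 (cv2) and the standard library are available. Lean on these libraries where they do the work, as an engineer would, in place of code of your own. Each camera call takes 0.05 s, during which the arm holds its last target.

### The job

The blue combination padlock of the reagent store lies loose in the bench caliper clamp: slide the clamp's jaw shut until the lock is firmly held between both jaws, then turn the dial clockwise through its clicks until the pointer sits in the notch at the green mark, and pull the shackle fully open while the lock is in the clamp. Then lift the open lock out and finish while holding it up still and level, dial upward, at least 15 cm above the worktop, with the shackle still open; leave everything else on the bench alone.

Things in the scene. Friction and masses are not known exactly. Their poses are not given: they have to be found in the camera images.
- clamp: bench caliper clamp, fixed to the worktop: a grey metal beam 34 mm wide and 12 mm high that lies along its own y axis (from y = -82 to +135 mm). Origin on the worktop under the beam, z up. At its -y end a fixed steel jaw, 58 mm wide (x), 12 mm thick and 22 mm high, whose holding face is at y = -35 mm and looks to +y; a low 6 mm foot lies behind it to y = -61 mm. On the beam runs the sliding jaw.
- jaw (a joint): travel (m) of the sliding jaw along the clamp's -y axis, 0 = 105 mm between the jaws, grows as it closes, at most 0.045; it reads about 0.035 when the lock is clamped. It stays where it is left (about 3 N of friction, to be overcome before it presses); the loose lock slides ahead of it (another 2 to 5 N) until it meets the fixed jaw. Pressing on for half a second with 10 to 15 N then holds the lock firmly.
- jaw_tab (a point): centre of the black upright thumb tab of the sliding jaw, 45 mm above the worktop: 30 mm wide (x), 10 mm thick (y), from 17 to 60 mm high. Axes as the clamp's. The holding face of this jaw (58 mm wide, 25 mm high) is 43 mm from here towards -y. Push the tab from its +y side towards -y, or pinch it front to back.
- lock_center (a point): centre of the loose padlock's blue body, 60 mm (x) by 70 mm (y) by 34 mm (z), about 0.4 kg in all. It lies on its back on the clamp's beam, underside 12 mm and this centre 29 mm above the worktop; the body overhangs the beam at both sides, so that fingers can take it by its 60 mm width. Its axes are nearly the clamp's: the shackle leaves its -y end, z points up out of the dial face. Held and lifted it moves with its dial and shackle.
- dial_grip (a point): centre of the upright bar grip on the dial in the middle of the lock's upper face, 34 mm above the lock's centre (63 mm above the worktop). The bar is 12 mm thick, 36 mm long and 24 mm high (top 75 mm above the worktop), on a black disc 44 mm wide whose top is 51 mm above the worktop. The bar lies along this point's y axis; the end at -y is the pointer, marked by a white line on top.
- dial (a joint): angle of the dial (rad), grows clockwise seen from above. Spring notches (clicks) at 0, 0.40, 0.80 and 1.20, at white marks on the lock's face, the last one at the green mark. At 1.20 the pointer points to the green mark, towards the shackle (the lock's -y); at smaller values it stands 1.20 minus the value counter-clockwise of that. Stops at -0.04 and 1.24. Turning takes up to about 0.07 N m over a click. Only within about 0.08 of 1.20 is the shackle free.
- shackle_bar (a point): middle of the steel shackle's cross bar, at the height of the lock's centre (29 mm above the worktop in the clamp) and 84 mm from it towards the lock's -y when shut. The shackle is a U of 8 mm round rod, 56 mm wide outside, with rounded corners; the straight legs run along the lock's y axis, at x = -24 and +24 mm, up to 14 mm from the cross bar. 39 mm lie open between the fixed jaw's upright part and the bar.
- shackle (a joint): how far the shackle is drawn out of the lock (m), 0 shut, 0.020 fully open, along the lock's -y axis. Locked by the dial except at its green mark (1 mm of play); once free it takes about 2 N to draw and stays where it is left.
- case_spot (a point): teal slide case 95 x 132 x 60 mm, a bystander; centre
- timer_spot (a point): white bench timer 62 x 66 x 18 mm, a bystander; centre
- tape_spot (a point): tape roll 96 mm wide, 25 mm high, a bystander; centre
- marker_spot (a point): red and white marker pen 135 mm long, a bystander; centre
- carton_spot (a point): small black carton 65 x 85 x 30 mm, a bystander; centre

How it is judged:
On the way, in this order (a step that is already met when the one before it is completed fails the run):
1. the lock is firmly held between the sliding jaw and the fixed jaw (contact force between each of jaw, fixed_jaw and lock above 3 N), for 0.1 s.
2. the dial rests in the notch at the green mark (value of joint dial above 1.12 rad and value of joint shackle below 0.006 m), for 0.2 s.
3. the shackle is pulled open while the lock is in the clamp (value of joint shackle above 0.016 m and height (world z) of lock_center below 0.045 m), for 0.2 s.
At the end, for the whole second after the job is handed in: the padlock is held in the fingers with its centre more than 0.14 m above the worktop, still (under 0.05 m/s), dial up within 0.35 rad of level, and the shackle is drawn out more than 14 mm (height (world z) of lock_center above 0.14 m and value of joint shackle above 0.014 m and angle between lock's own z axis and vertical below 0.35 rad and linear speed of lock below 0.05 m/s and contact force between the fingers and lock above 1 N); the arm keeps its last pose, push and grip.
It fails at once if a bystander is pushed about (more than 25 mm) (distance of any of case_spot, timer_spot, tape_spot, marker_spot, carton_spot from where it was at the start of the episode above 0.025 m).
It also fails if it takes over 64 s, if anything falls off the work surface, if the arm or the gripper's body presses on something with over 40 N, if the wrist force passes 120 N, or if a joint passes its speed limit or range.

## Working session

There is one attempt and no reset: what is moved stays moved. The work goes in short steps, Python scripts to look and compute and a tool call to move; the robot and the scene stay as the last step left them, time stands still between calls to the robot, and variables do not carry over. Pictures are saved under pics/ and viewed, and the job is handed in when it is done.

Besides the shell and the picture viewer there is one more tool, called after "Request:" as name(argument=value, ...) on one line, values as JSON. apply_moves: Moves the arm, as the interface text tells. Its arguments: {"type":"object","properties":{"commands":{"type":"array"},"fingers":{"type":"number"},"force":{"type":"number"}},"required":["commands"]}

```bash
mkdir -p pics; ls; python3 - <<'E'
from bench import *
import cv2,numpy as np
print(observe())
for n in ("top","side"):
    p,d=capture(n); cv2.imwrite(f"pics/{n}0.png",p[:,:,::-1]); np.save(f"{n}0.npy",d); print(n,camera_params(n))
E
```

```text
pics
{'time_s': 0.0, 'joint_positions': array([ 1.14698892e+00,  2.87188416e-01,  1.57822881e+00, -7.01603861e-06,
        1.27860295e+00, -1.50000726e-01]), 'qd': array([ 0.00048675,  0.00110157, -0.00117824,  0.00093832,  0.00291953,
        0.00069003]), 'tau': array([-1.55179499e-03, -4.05986345e+01, -2.92620957e+01, -2.24991727e-04,
        5.82886802e-03,  9.34368614e-06]), 'ee_pos': array([0.18220945, 0.64923541, 0.22990397]), 'orientation': array([-3.40255044e-04,  1.36474984e-01,  9.90642774e-01, -1.16510064e-03]), 'ft_force': array([ 0.23871386,  0.08435535, -0.24400832]), 'ft_torque': array([ 0.05061471, -0.0328851 ,  0.00179142]), 'finger_gap': 0.08536773209776624}
top {'fx': 499.28867800540576, 'fy': 499.28867800540576, 'cx': 323.3337877806029, 'cy': 246.3496349623128, 'rvec': array([ 2.12306724, -2.16156885,  0.12607062]), 'tvec': array([-0.04168209,  0.54339968,  1.44838362])}
side {'fx': 552.4443051632283, 'fy': 552.4443051632283, 'cx': 317.54270138800126, 'cy': 241.28491583495455, 'rvec': array([ 2.04641515, -0.61441877,  0.35682361]), 'tvec': array([-0.47258911,  0.1733851 ,  1.06377791])}
```

View pics/top0.png

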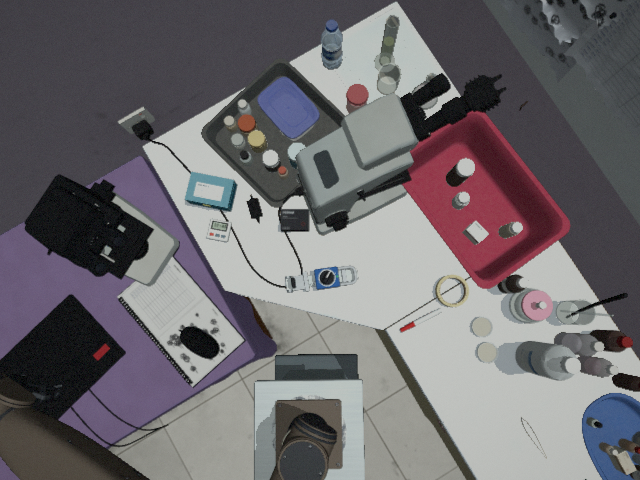

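View pics/side0.png

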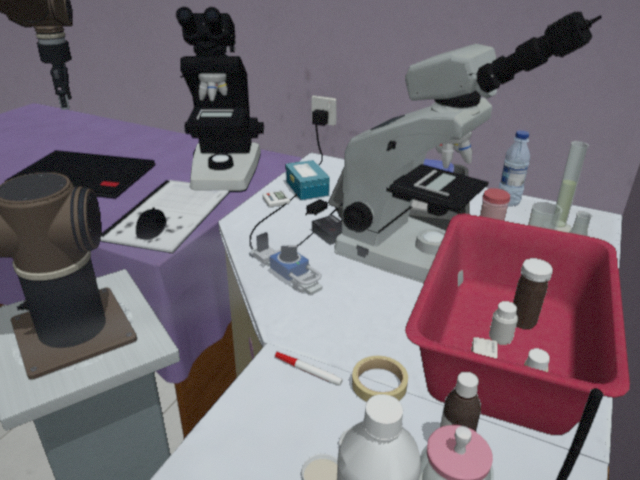

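The top view shows the clamp at about (320,278), with the blue lock at (327,278). I'll enlarge that region.

```bash
cat > h.py <<'E'
import numpy as np,cv2
from bench import *
def ray(n,u,v,cp=None):
    c=cp or camera_params(n); R=cv2.Rodrigues(np.array(c['rvec']))[0]; t=np.array(c['tvec'])
    d=R.T@np.array([(u-c['cx'])/c['fx'],(v-c['cy'])/c['fy'],1]); return -R.T@t,d
def atz(n,u,v,z,cp=None):
    o,d=ray(n,u,v,cp); return o+d*(z-o[2])/d[2]
def proj(n,P,cp=None):
    c=cp or camera_params(n); K=np.array([[c['fx'],0,c['cx']],[0,c['fy'],c['cy']],[0,0,1]])
    return cv2.projectPoints(np.array(P,float).reshape(-1,3),np.array(c['rvec']),np.array(c['tvec']),K,None)[0].reshape(-1,2)
def crop(p,x0,y0,w,h,s,f):
    cv2.imwrite(f,cv2.resize(p[y0:y0+h,x0:x0+w,::-1],None,fx=s,fy=s,interpolation=cv2.INTER_CUBIC))
E
python3 - <<'E'
from h import *
p=cv2.imread("pics/top0.png")[:,:,::-1]; crop(p,275,245,100,70,8,"pics/top0c.png")
p=cv2.imread("pics/side0.png")[:,:,::-1]; crop(p,235,215,100,80,8,"pics/side0c.png")
print(atz("top",327,278,.05),atz("top",327,278,.0))
print(ray("top",320,240)[0],ray("side",320,240)[0])
E
```

```text
[ 0.44721096 -0.06083104  0.05      ] [ 0.45085211 -0.06027824  0.        ]
[ 0.34107057 -0.07694533  1.50750987] [-0.06606695 -0.94101779  0.7036668 ]
```

View pics/top0c.png

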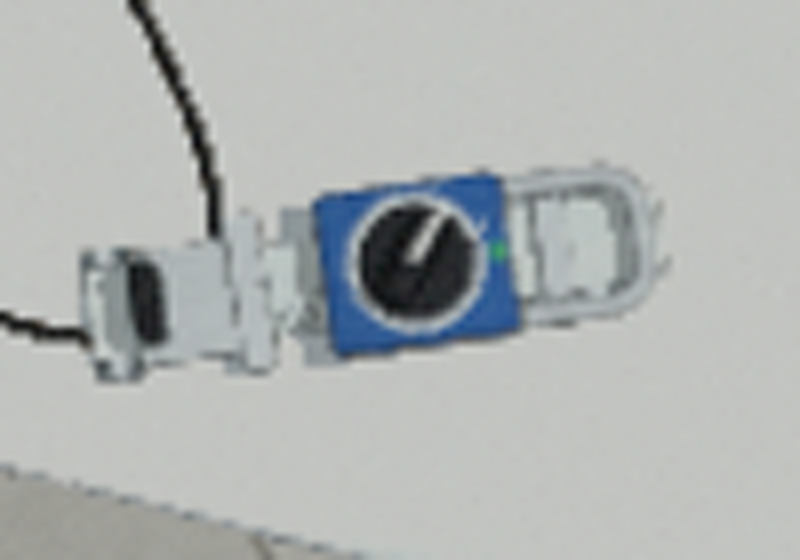

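View pics/side0c.png

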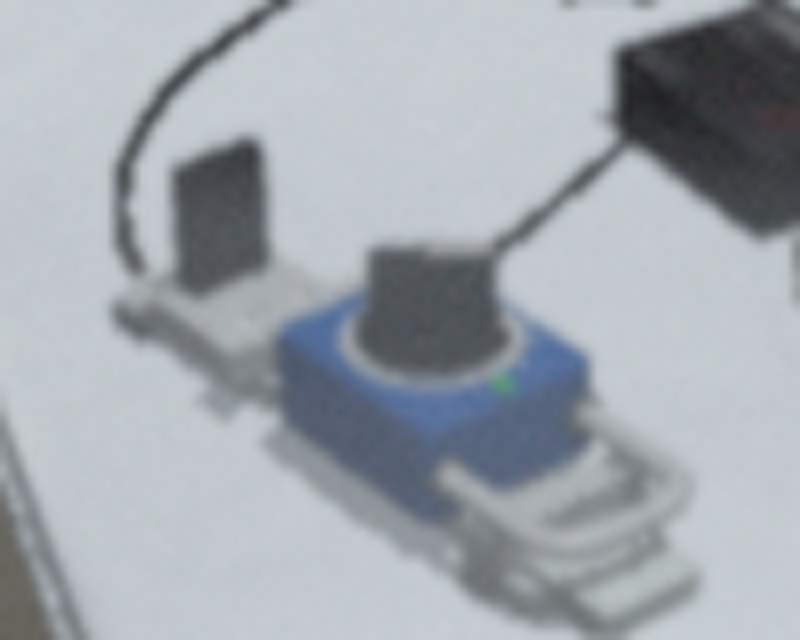

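Top crop: lock body corners are at (315,197), (497,177), (522,330) and (335,355), the tab top is about (147,302), and the dial pointer line runs (410,258) to (440,212).

```bash
python3 - <<'E'
from h import *
f=lambda u,v,z: atz("top",275+(u+.5)/8-.5,245+(v+.5)/8-.5,z)
c=[f(u,v,.046) for u,v in [(315,197),(497,177),(522,330),(335,355)]]
for q in c: print(q.round(4))
C=np.mean(c,0); ax=((c[1]+c[2])-(c[0]+c[3])); print("lock",C, "len",np.linalg.norm(ax)/2,"dir -y ang",np.degrees(np.arctan2(ax[1],ax[0])))
print("tab top", f(147,302,.06), "bar top",f(410,258,.075),f(440,212,.075), "green",f(500,251,.046))
# jaw plate sliding corners
for u,v,z in [(240,212,.025),(268,370,.025),(86,255,.012),(103,375,.012),(640,175,.029),(655,300,.029),(648,240,.029)]: print(u,v,f(u,v,z).round(4))
E
```

```text
[ 0.4741 -0.0229  0.046 ]
[ 0.4802 -0.0898  0.046 ]
[ 0.424  -0.0978  0.046 ]
[ 0.4161 -0.0294  0.046 ]
lock [ 0.44860126 -0.05996861  0.046     ] len 0.06805953648858054 dir -y ang -84.08131133278677
tab top [0.43574891 0.03810321 0.06      ] bar top [ 0.44886419 -0.05775739  0.075     ] [ 0.46521996 -0.06882877  0.075     ] green [ 0.453015   -0.09036953  0.046     ]
240 212 [0.4709 0.0059 0.025 ]
268 370 [ 0.4121 -0.0038  0.025 ]
86 255 [0.4569 0.0647 0.012 ]
103 375 [0.4119 0.0586 0.012 ]
640 175 [ 0.4816 -0.143   0.029 ]
655 300 [ 0.4352 -0.1474  0.029 ]
648 240 [ 0.4574 -0.1454  0.029 ]
```

Request:
apply_moves(commands=[{"dx":-0.96,"dy":-0.65},{"dx":-0.96,"dy":-0.65},{"dx":-0.96,"dy":-0.65},{"dx":-0.96,"dy":-0.65},{"dx":-0.96,"dy":-0.65},{"dx":-0.96,"dy":-0.65},{"dx":-0.96,"dy":-0.65},{"dx":-0.96,"dy":-0.65},{"dx":-0.96,"dy":-0.65},{"dx":-0.5,"dy":-0.95},{"dx":-0.5,"dy":-0.95},{"dx":-0.5,"dy":-0.95}], fingers=40)

```text
$.commands[0]: bad value
```

Request:
apply_moves(commands=[{"dx":-0.5,"dy":-0.95},{"dx":-0.5,"dy":-0.95},{"dx":-0.5,"dy":-0.95},{"dx":-0.5,"dy":-0.95},{"dx":-0.5,"dy":-0.95},{"dx":-0.5,"dy":-0.95},{"dx":-0.5,"dy":-0.95},{"dx":-0.5,"dy":-0.95},{"dx":-0.5,"dy":-0.95},{"dx":-0.5,"dy":-0.95},{"dx":-0.5,"dy":-0.95},{}])

```text
$.commands[0]: bad value
```

Request:
apply_moves(commands=[{"wz":-0.9},{"wz":-0.9},{"wz":-0.9},{"wz":-0.9},{"wz":-0.9},{}])

```text
$.commands[0]: bad value
```

```bash
python3 - <<'E'
from h import *
o=observe(); print(o['time_s'],o['ee_pos'],o['orientation'],o['joint_positions'])
cp=camera_params("wrist"); p,d=capture("wrist"); cv2.imwrite("pics/w1.png",p[:,:,::-1]); np.save("w1.npy",d)
import pickle; pickle.dump(cp,open("w1.pkl","wb")); print(ray("wrist",320,240,cp))
E
```

```text
0.1 [0.18224374 0.64931796 0.23006742] [-3.06451571e-04  1.36470901e-01  9.90643506e-01 -1.02172543e-03] [ 1.14698686e+00  2.87102247e-01  1.57803298e+00  9.99439437e-06
  1.27859080e+00 -1.50015996e-01]
(array([0.11045379, 0.67014027, 0.37237584]), array([ 0.26921295, -0.07319128, -0.96038819]))
```

View pics/w1.png

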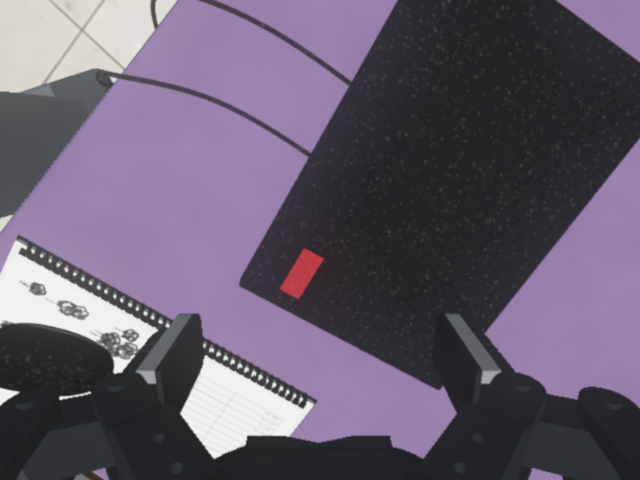

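All three moves were refused. Each row probably needs all six keys, so I'll test that.

Request:
apply_moves(commands=[{"dx":-0.96,"dy":-0.65,"dz":0,"wx":0,"wy":0,"wz":0},{"dx":-0.96,"dy":-0.65,"dz":0,"wx":0,"wy":0,"wz":0},{"dx":-0.96,"dy":-0.65,"dz":0,"wx":0,"wy":0,"wz":0},{"dx":-0.96,"dy":-0.65,"dz":0,"wx":0,"wy":0,"wz":0},{"dx":-0.96,"dy":-0.65,"dz":0,"wx":0,"wy":0,"wz":0},{"dx":-0.96,"dy":-0.65,"dz":0,"wx":0,"wy":0,"wz":0},{"dx":-0.96,"dy":-0.65,"dz":0,"wx":0,"wy":0,"wz":0},{"dx":-0.96,"dy":-0.65,"dz":0,"wx":0,"wy":0,"wz":0},{"dx":-0.96,"dy":-0.65,"dz":0,"wx":0,"wy":0,"wz":0}], fingers=40)

```text
time_s: 1.05
ee_pos: [0.3513, 0.4495, 0.231]
orientation: [-0.0, 0.136, 0.991, -0.0]
ft_force: [0.3, 1.1, 0.8]
finger_gap: 0.0401
```

Request:
apply_moves(commands=[{"dx":-0.5,"dy":-0.95,"dz":0,"wx":0,"wy":0,"wz":0},{"dx":-0.5,"dy":-0.95,"dz":0,"wx":0,"wy":0,"wz":0},{"dx":-0.5,"dy":-0.95,"dz":0,"wx":0,"wy":0,"wz":0},{"dx":-0.5,"dy":-0.95,"dz":0,"wx":0,"wy":0,"wz":0},{"dx":-0.5,"dy":-0.95,"dz":0,"wx":0,"wy":0,"wz":0},{"dx":-0.5,"dy":-0.95,"dz":0,"wx":0,"wy":0,"wz":0},{"dx":-0.5,"dy":-0.95,"dz":0,"wx":0,"wy":0,"wz":0},{"dx":-0.5,"dy":-0.95,"dz":0,"wx":0,"wy":0,"wz":0},{"dx":-0.5,"dy":-0.95,"dz":0,"wx":0,"wy":0,"wz":0},{"dx":-0.5,"dy":-0.95,"dz":0,"wx":0,"wy":0,"wz":0},{"dx":-0.5,"dy":-0.95,"dz":0,"wx":0,"wy":0,"wz":0},{"dx":-0.5,"dy":-0.95,"dz":0,"wx":0,"wy":0,"wz":0}])

```text
time_s: 2.25
ee_pos: [0.4181, 0.1346, 0.2311]
orientation: [-0.0, 0.136, 0.991, -0.0]
ft_force: [1.9, -0.4, 0.9]
finger_gap: 0.0398
```

Request:
apply_moves(commands=[{"dx":-0.5,"dy":-0.95,"dz":0,"wx":0,"wy":0,"wz":0},{"dx":-0.5,"dy":-0.95,"dz":0,"wx":0,"wy":0,"wz":0},{"dx":-0.5,"dy":-0.95,"dz":0,"wx":0,"wy":0,"wz":0},{"dx":-0.5,"dy":-0.95,"dz":0,"wx":0,"wy":0,"wz":0},{"dx":0,"dy":0,"dz":0,"wx":0,"wy":0,"wz":-0.9},{"dx":0,"dy":0,"dz":0,"wx":0,"wy":0,"wz":-0.9},{"dx":0,"dy":0,"dz":0,"wx":0,"wy":0,"wz":-0.9},{"dx":0,"dy":0,"dz":0,"wx":0,"wy":0,"wz":-0.9},{"dx":0,"dy":0,"dz":0,"wx":0,"wy":0,"wz":-0.9},{"dx":0,"dy":0,"dz":0,"wx":0,"wy":0,"wz":0}])

```text
time_s: 3.25
ee_pos: [0.4404, 0.0307, 0.2311]
orientation: [-0.0, -0.059, 0.998, 0.0]
ft_force: [-0.4, 0.4, 0.4]
finger_gap: 0.0399
```

```bash
cat >> h.py <<'E'
import pickle
def wsnap(name):
    o=observe(); print(round(o['time_s'],2),o['ee_pos'].round(4),o['orientation'].round(4),o['joint_positions'].round(3))
    cp=camera_params("wrist"); p,d=capture("wrist"); cv2.imwrite(f"pics/{name}.png",p[:,:,::-1]); np.save(name+".npy",d)
    pickle.dump(cp,open(name+".pkl","wb")); return p,d,cp
E
python3 - <<'E'
from h import *
wsnap("w2")
E
```

```text
3.25 [0.4404 0.0307 0.2311] [-2.000e-04 -5.930e-02  9.982e-01  0.000e+00] [-0.161 -0.253  2.124 -0.     1.271 -1.85 ]
```

View pics/w2.png

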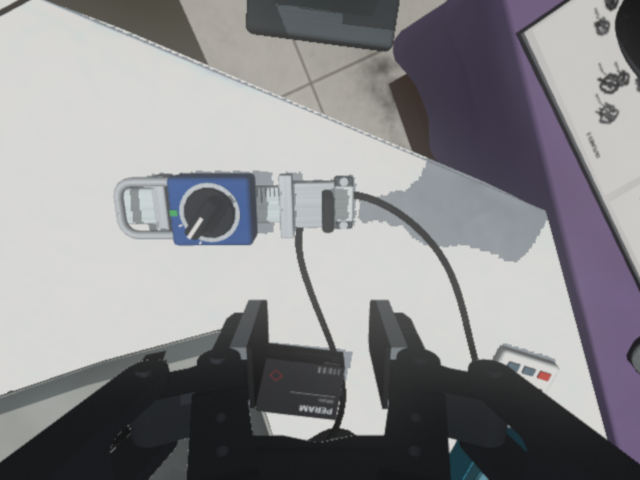

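```bash
python3 - <<'E'
from h import *
p=cv2.imread("pics/w2.png")[:,:,::-1]; crop(p,105,160,265,95,3,"pics/w2c.png")
E
```

```text
(no output)
```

View pics/w2c.png

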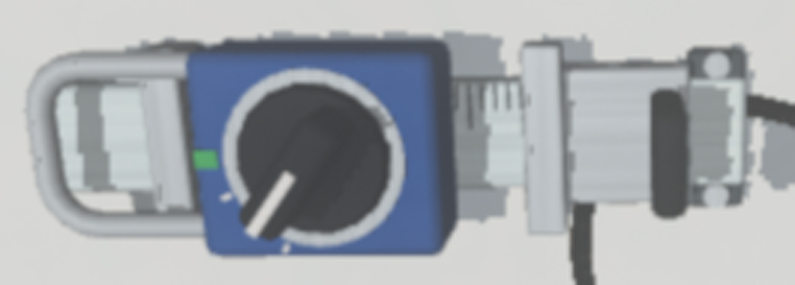

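```bash
cat > m2.py <<'E'
from h import *
cp=pickle.load(open("w2.pkl","rb"))
f=lambda u,v,z: atz("wrist",105+(u+.5)/3-.5,160+(v+.5)/3-.5,z,cp)
a=lambda v:np.degrees(np.arctan2(v[1],v[0])).round(1)
P=lambda n,*q: print(n,f(*q).round(4))
t=f(252,233,.075);s=f(292,175,.075); print("pointer",s,t,a(t-s))
P("disc c",315,157,.051)
c=[f(*q,.046) for q in [(190,56),(430,46),(440,250),(208,252)]]
for q in c: print(q.round(4))
print("lock c",np.mean(c,0).round(4),"-y",a(c[0]-c[1]),a(c[3]-c[2]),"x",a(c[0]-c[3]),a(c[1]-c[2]))
P("green",205,160,.046)
P("tab",670,92,.06);P("tab",670,213,.06);P("tabL",652,150,.06);P("tabR",688,150,.06)
P("jaw",525,45,.025);P("jaw",528,232,.025);P("jawR",565,45,.025)
P("bar mid",40,145,.029);P("bar",33,110,.029);P("bar",45,180,.029)
P("tip",253,233,.075)
P("beamend",743,50,.012);P("beamend",743,205,.012)
E
python3 m2.py
```

```text
pointer [ 0.4453915  -0.05874815  0.075     ] [ 0.46223125 -0.06862162  0.075     ] -30.4
disc c [ 0.4459 -0.0591  0.051 ]
[ 0.4228 -0.0956  0.046 ]
[ 0.4123 -0.0303  0.046 ]
[ 0.4702 -0.0235  0.046 ]
[ 0.4788 -0.0899  0.046 ]
lock c [ 0.446  -0.0598  0.046 ] -y -80.8 -82.7 x -174.2 -173.3
green [ 0.4516 -0.0911  0.046 ]
tab [0.4148 0.036  0.06  ]
tab [0.4478 0.0402 0.06  ]
tabL [0.4309 0.0332 0.06  ]
tabR [0.4298 0.0428 0.06  ]
jaw [ 0.4116 -0.0062  0.025 ]
jaw [ 4.68e-01 -1.00e-04  2.50e-02]
jawR [0.4102 0.0054 0.025 ]
bar mid [ 0.4573 -0.1455  0.029 ]
bar [ 0.447  -0.1473  0.029 ]
bar [ 0.4678 -0.1443  0.029 ]
tip [ 0.4622 -0.0684  0.075 ]
beamend [0.407  0.0585 0.012 ]
beamend [0.4549 0.0655 0.012 ]
```

The wrist view shows the tab at crop (670,150), the lock at about (318,150) and the pointer between marks, roughly 50° short of green. The clamp axis agrees with the tool yaw, so I'll pinch the tab.

Request:
apply_moves(commands=[{"dx":0.32,"dy":0.34,"dz":1,"wx":0,"wy":0,"wz":0},{"dx":0,"dy":0,"dz":1,"wx":0,"wy":0,"wz":0},{"dx":0,"dy":0,"dz":1,"wx":0,"wy":0,"wz":0},{"dx":0,"dy":0,"dz":1,"wx":0,"wy":0,"wz":0},{"dx":0,"dy":0,"dz":1,"wx":0,"wy":0,"wz":0},{"dx":0,"dy":0,"dz":1,"wx":0,"wy":0,"wz":0},{"dx":0,"dy":0,"dz":1,"wx":0,"wy":0,"wz":0},{"dx":0,"dy":0,"dz":0.8,"wx":0,"wy":0,"wz":0},{"dx":0,"dy":0,"dz":0,"wx":0,"wy":0,"wz":0}])

```text
time_s: 4.2
ee_pos: [0.429, 0.0386, 0.0336]
orientation: [-0.003, -0.059, 0.998, 0.001]
ft_force: [-1.6, 0.3, -0.0]
finger_gap: 0.0403
```

```bash
python3 - <<'E'
from h import *
wsnap("w3"); p,d=capture("side"); crop(p,220,190,130,100,6,"pics/s3c.png")
E
```

```text
4.2 [0.429  0.0386 0.0336] [-3.400e-03 -5.870e-02  9.983e-01  7.000e-04] [-0.147  0.024  2.284 -0.     0.84  -1.835]
```

View pics/w3.png

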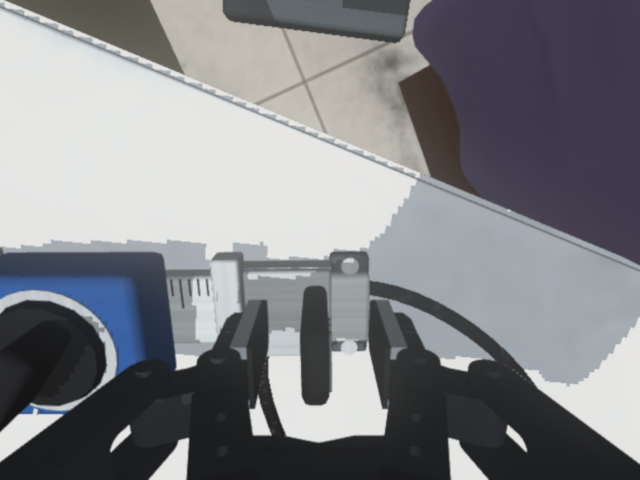

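View pics/s3c.png

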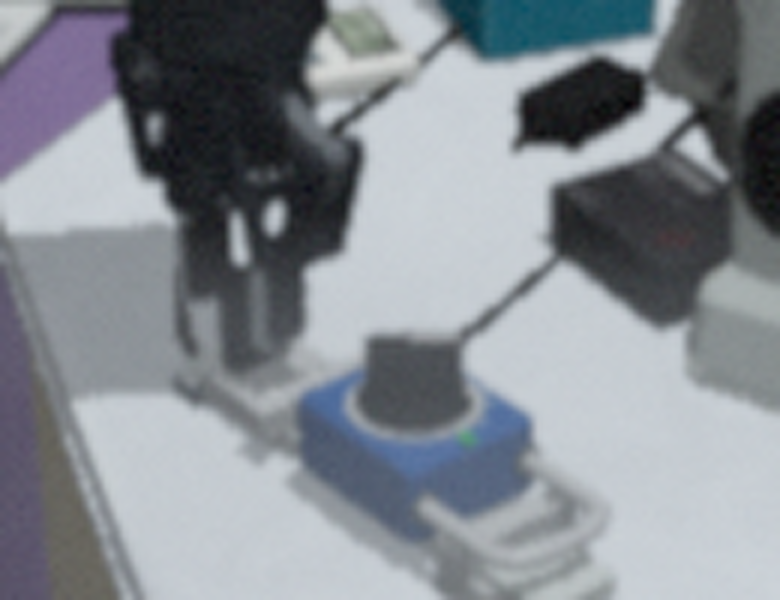

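The tab at (315,345) is centred between the fingers, so I'll close on it.

Request:
apply_moves(commands=[{"dx":0,"dy":0,"dz":0,"wx":0,"wy":0,"wz":0},{"dx":0,"dy":0,"dz":0,"wx":0,"wy":0,"wz":0},{"dx":0,"dy":0,"dz":0,"wx":0,"wy":0,"wz":0},{"dx":0,"dy":0,"dz":0,"wx":0,"wy":0,"wz":0},{"dx":0,"dy":0,"dz":0,"wx":0,"wy":0,"wz":0}], fingers=5, force=50)

```text
time_s: 4.8
ee_pos: [0.433, 0.038, 0.0378]
orientation: [0.001, -0.06, 0.998, -0.0]
ft_force: [-0.8, 0.4, 5.3]
finger_gap: 0.009
```

Request:
apply_moves(commands=[{"dx":0,"dy":-0.1,"dz":-0.1,"wx":0,"wy":0,"wz":0},{"dx":0,"dy":-0.2,"dz":0,"wx":0,"wy":0,"wz":0},{"dx":0,"dy":-0.2,"dz":0,"wx":0,"wy":0,"wz":0},{"dx":0,"dy":-0.2,"dz":0,"wx":0,"wy":0,"wz":0},{"dx":0,"dy":-0.2,"dz":0,"wx":0,"wy":0,"wz":0},{"dx":0,"dy":-0.1,"dz":0,"wx":0,"wy":0,"wz":0},{"dx":0,"dy":0,"dz":0,"wx":0,"wy":0,"wz":0}])

```text
time_s: 5.5
ee_pos: [0.4359, 0.0142, 0.038]
orientation: [0.003, -0.059, 0.998, 0.001]
ft_force: [9.5, 5.3, -11.2]
finger_gap: 0.0087
```

Request:
apply_moves(commands=[{"dx":-0.1,"dy":-0.1,"dz":0.06,"wx":0,"wy":0,"wz":0},{"dx":0,"dy":-0.1,"dz":0,"wx":0,"wy":0,"wz":0},{"dx":0,"dy":-0.1,"dz":0,"wx":0,"wy":0,"wz":0},{"dx":0,"dy":-0.1,"dz":0,"wx":0,"wy":0,"wz":0},{"dx":0,"dy":0,"dz":0,"wx":0,"wy":0,"wz":0}])

```text
time_s: 6.0
ee_pos: [0.4372, 0.0056, 0.0378]
orientation: [-0.002, -0.059, 0.998, 0.002]
ft_force: [-6.0, 8.5, 9.3]
finger_gap: 0.0088
```

Request:
apply_moves(commands=[{"dx":0,"dy":-0.1,"dz":0,"wx":0,"wy":0,"wz":0},{"dx":0,"dy":0,"dz":0,"wx":0,"wy":0,"wz":0}])

```text
time_s: 6.2
ee_pos: [0.4372, 0.0055, 0.0378]
orientation: [-0.002, -0.058, 0.998, 0.005]
ft_force: [-4.5, 19.3, 11.4]
finger_gap: 0.009
```

Request:
apply_moves(commands=[{"dx":0,"dy":-0.1,"dz":0,"wx":0,"wy":0,"wz":0},{"dx":0,"dy":0,"dz":0,"wx":0,"wy":0,"wz":0}])

```text
time_s: 6.4
ee_pos: [0.4371, 0.0054, 0.0379]
orientation: [-0.002, -0.057, 0.998, 0.008]
ft_force: [-3.7, 28.9, 13.9]
finger_gap: 0.0086
```

Request:
apply_moves(commands=[{"dx":0,"dy":0.1,"dz":0,"wx":0,"wy":0,"wz":0},{"dx":0,"dy":0,"dz":0,"wx":0,"wy":0,"wz":0},{"dx":0,"dy":0,"dz":0,"wx":0,"wy":0,"wz":0},{"dx":0,"dy":0,"dz":0,"wx":0,"wy":0,"wz":0},{"dx":0,"dy":0,"dz":0,"wx":0,"wy":0,"wz":0},{"dx":0,"dy":0,"dz":0,"wx":0,"wy":0,"wz":0},{"dx":0,"dy":0,"dz":0,"wx":0,"wy":0,"wz":0}])

```text
time_s: 7.1
ee_pos: [0.4372, 0.0055, 0.0379]
orientation: [-0.002, -0.059, 0.998, 0.005]
ft_force: [-3.3, 19.0, 10.8]
finger_gap: 0.0088
```

```bash
python3 - <<'E'
from h import *
wsnap("w4")
E
```

```text
7.1 [0.4372 0.0055 0.0379] [-0.0018 -0.0586  0.9983  0.0047] [-0.225  0.028  2.27   0.011  0.85  -1.92 ]
```

View pics/w4.png

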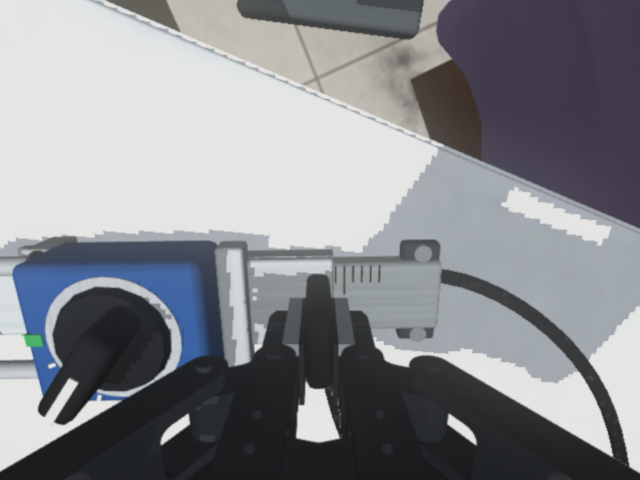

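The jaw at (233,300) bears against the lock and the lock against the fixed jaw. Next: release, lift and look.

Request:
apply_moves(commands=[{"dx":0,"dy":0,"dz":0,"wx":0,"wy":0,"wz":0},{"dx":0,"dy":0,"dz":0,"wx":0,"wy":0,"wz":0},{"dx":0,"dy":0,"dz":-0.2,"wx":0,"wy":0,"wz":0},{"dx":0,"dy":0,"dz":-1,"wx":0,"wy":0,"wz":0},{"dx":0,"dy":0,"dz":-1,"wx":0,"wy":0,"wz":0},{"dx":0,"dy":-1,"dz":-1,"wx":0,"wy":0,"wz":0},{"dx":0,"dy":-1,"dz":-1,"wx":0,"wy":0,"wz":0},{"dx":0,"dy":-1,"dz":-1,"wx":0,"wy":0,"wz":0},{"dx":0,"dy":0,"dz":-1,"wx":0,"wy":0,"wz":0},{"dx":0,"dy":0,"dz":0,"wx":0,"wy":0,"wz":0}], fingers=32)

```text
time_s: 8.15
ee_pos: [0.4499, -0.0752, 0.1968]
orientation: [0.004, -0.058, 0.998, -0.002]
ft_force: [0.4, 0.4, 0.8]
finger_gap: 0.0319
```

```bash
python3 - <<'E'
from h import *
p,d,cp=wsnap("w5"); crop(p,180,130,220,160,3.5,"pics/w5c.png")
E
```

```text
8.15 [ 0.4499 -0.0752  0.1968] [ 0.0039 -0.0582  0.9983 -0.0019] [-0.389 -0.186  2.134 -0.     1.186 -2.076]
```

View pics/w5c.png

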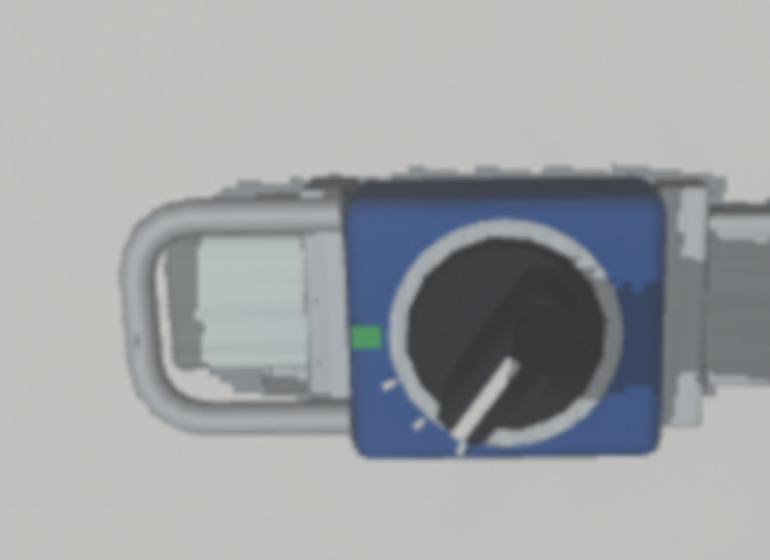

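```bash
cat > m5.py <<'E'
from h import *
cp=pickle.load(open("w5.pkl","rb"))
f=lambda u,v,z: atz("wrist",180+(u+.5)/3.5-.5,130+(v+.5)/3.5-.5,z,cp)
a=lambda v:np.degrees(np.arctan2(v[1],v[0])).round(1)
t=f(461,436,.075);s=f(515,361,.075); print("pointer",s,t,a(t-s))
dc=f(506,335,.051);print("disc",dc)
for q in [(367,337),(390,385),(420,425),(462,447)]: print("mark",a(f(*q,.046)-dc))
c=[f(*q,.046) for q in [(345,196),(663,196),(660,455),(353,457)]]
print("lock c",np.mean(c,0).round(4),"-y",a(c[0]-c[1]),a(c[3]-c[2]),"x",a(c[3]-c[0]),a(c[2]-c[1]), [q.round(4) for q in c])
print("bar",f(138,310,.029))
E
python3 m5.py
```

```text
pointer [ 0.44707369 -0.06963982  0.075     ] [ 0.46390425 -0.0785088   0.075     ] -27.8
disc [ 0.44815277 -0.07105248  0.051     ]
mark -80.0
mark -56.8
mark -34.1
mark -12.9
lock c [ 0.4483 -0.0712  0.046 ] -y -83.3 -82.8 x 6.7 8.2 [array([ 0.4233, -0.1084,  0.046 ]), array([ 0.4154, -0.0415,  0.046 ]), array([ 0.4729, -0.0332,  0.046 ]), array([ 0.4815, -0.1016,  0.046 ])]
bar [ 0.45784614 -0.15494917  0.029     ]
```

Request:
apply_moves(commands=[{"dx":0.05,"dy":0.17,"dz":0,"wx":0,"wy":0,"wz":0.99},{"dx":0,"dy":0,"dz":0,"wx":0,"wy":0,"wz":0.99},{"dx":0,"dy":0,"dz":0,"wx":0,"wy":0,"wz":0.99},{"dx":0,"dy":0,"dz":1,"wx":0,"wy":0,"wz":0.99},{"dx":0,"dy":0,"dz":1,"wx":0,"wy":0,"wz":0.99},{"dx":0,"dy":0,"dz":1,"wx":0,"wy":0,"wz":0.99},{"dx":0,"dy":0,"dz":1,"wx":0,"wy":0,"wz":0.99},{"dx":0,"dy":0,"dz":0,"wx":0,"wy":0,"wz":0}])

```text
time_s: 9.0
ee_pos: [0.4416, -0.0673, 0.0872]
orientation: [-0.006, 0.24, 0.971, 0.001]
ft_force: [-1.2, -0.6, -0.6]
finger_gap: 0.0318
```

```bash
python3 - <<'E'
from h import *
p,d,cp=wsnap("w6")
E
```

```text
9.0 [ 0.4416 -0.0673  0.0872] [-5.600e-03  2.404e-01  9.707e-01  8.000e-04] [-0.379 -0.041  2.226 -0.     0.969 -1.464]
```

View pics/w6.png

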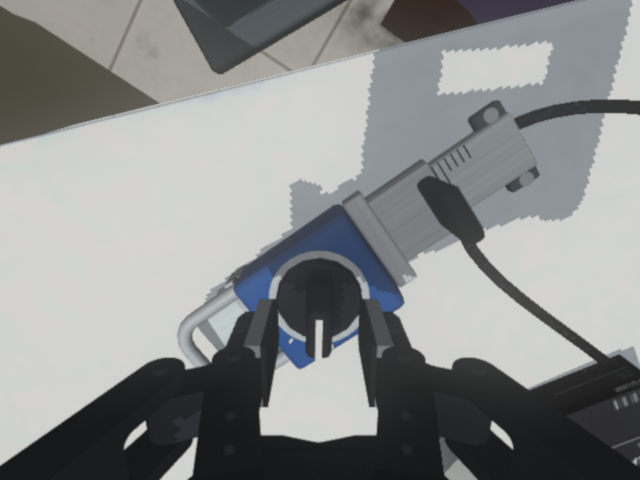

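Request:
apply_moves(commands=[{"dx":-0.3,"dy":0,"dz":0.3,"wx":0,"wy":0,"wz":0},{"dx":0,"dy":0,"dz":0.75,"wx":0,"wy":0,"wz":0},{"dx":0,"dy":0,"dz":0,"wx":0,"wy":0,"wz":0}])

```text
time_s: 9.35
ee_pos: [0.4521, -0.0726, 0.0652]
orientation: [-0.001, 0.24, 0.971, 0.0]
ft_force: [0.9, -0.0, -0.6]
finger_gap: 0.0321
```

```bash
python3 - <<'E'
from h import *
p,d,cp=wsnap("w7"); p,d=capture("side"); crop(p,220,180,130,100,6,"pics/s7c.png")
E
```

```text
9.35 [ 0.4521 -0.0726  0.0652] [-1.000e-03  2.401e-01  9.707e-01  1.000e-04] [-0.381  0.02   2.214 -0.     0.91  -1.467]
```

View pics/w7.png

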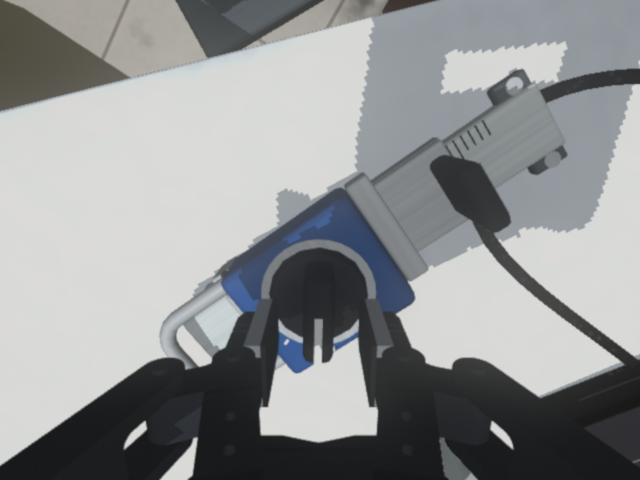

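View pics/s7c.png

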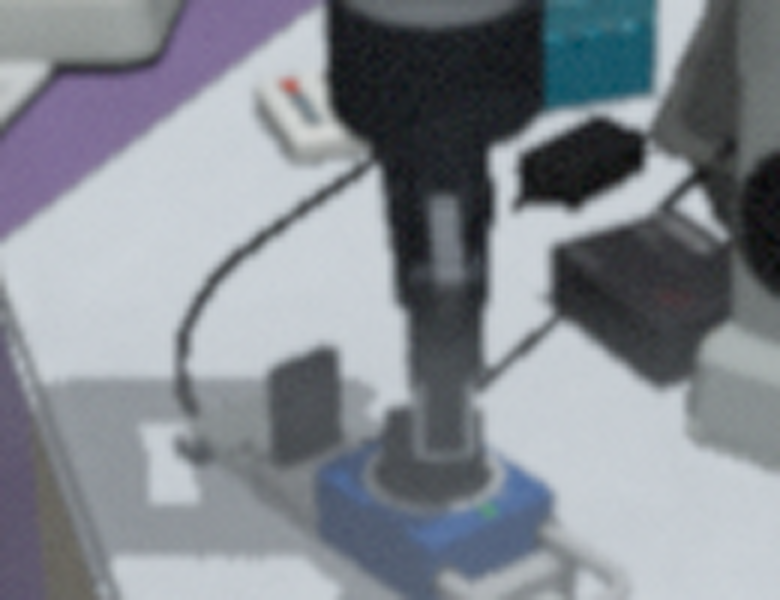

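Request:
apply_moves(commands=[{"dx":0.15,"dy":0,"dz":0.2,"wx":0,"wy":0,"wz":0},{"dx":0,"dy":0,"dz":0,"wx":0,"wy":0,"wz":0},{"dx":0,"dy":0,"dz":0,"wx":0,"wy":0,"wz":0}])

```text
time_s: 9.75
ee_pos: [0.4492, -0.0709, 0.0614]
orientation: [0.0, 0.24, 0.971, -0.0]
ft_force: [0.5, -0.4, 0.9]
finger_gap: 0.0321
```

Request:
apply_moves(commands=[{"dx":0,"dy":0,"dz":0,"wx":0,"wy":0,"wz":0},{"dx":0,"dy":0,"dz":0,"wx":0,"wy":0,"wz":0},{"dx":0,"dy":0,"dz":0,"wx":0,"wy":0,"wz":0},{"dx":0,"dy":0,"dz":0,"wx":0,"wy":0,"wz":0}], fingers=5, force=40)

```text
time_s: 10.15
ee_pos: [0.4494, -0.0711, 0.0616]
orientation: [0.0, 0.24, 0.971, -0.0]
ft_force: [-1.1, -0.2, 4.4]
finger_gap: 0.0106
```

Request:
apply_moves(commands=[{"dx":0,"dy":0,"dz":0,"wx":0,"wy":0,"wz":0.9},{"dx":0,"dy":0,"dz":0,"wx":0,"wy":0,"wz":0.9},{"dx":0,"dy":0,"dz":0,"wx":0,"wy":0,"wz":0.9},{"dx":0,"dy":0,"dz":0,"wx":0,"wy":0,"wz":0.9},{"dx":0,"dy":0,"dz":0,"wx":0,"wy":0,"wz":0.9},{"dx":0,"dy":0,"dz":0,"wx":0,"wy":0,"wz":0.9},{"dx":0,"dy":0,"dz":0,"wx":0,"wy":0,"wz":0.9},{"dx":0,"dy":0,"dz":0,"wx":0,"wy":0,"wz":0.9},{"dx":0,"dy":0,"dz":0,"wx":0,"wy":0,"wz":0.9},{"dx":0,"dy":0,"dz":0,"wx":0,"wy":0,"wz":0.9},{"dx":0,"dy":0,"dz":0,"wx":0,"wy":0,"wz":0.9},{"dx":0,"dy":0,"dz":0,"wx":0,"wy":0,"wz":0.9}])

```text
time_s: 11.35
ee_pos: [0.4498, -0.0707, 0.0616]
orientation: [0.0, 0.656, 0.754, 0.001]
ft_force: [0.0, 1.2, 3.1]
finger_gap: 0.0106
```

Request:
apply_moves(commands=[{"dx":0,"dy":0,"dz":0,"wx":0,"wy":0,"wz":0.2},{"dx":0,"dy":0,"dz":0,"wx":0,"wy":0,"wz":0},{"dx":0,"dy":0,"dz":0,"wx":0,"wy":0,"wz":0}])

```text
time_s: 11.65
ee_pos: [0.4498, -0.0708, 0.0616]
orientation: [0.001, 0.661, 0.75, 0.001]
ft_force: [0.9, 4.2, 4.0]
finger_gap: 0.0109
```

```bash
python3 - <<'E'
from h import *
o=observe(); print(o['ft_torque'],o['ft_force'])
p,d,cp=wsnap("w8"); p,d=capture("top"); crop(p,275,245,100,70,8,"pics/t8c.png")
E
```

```text
[ 0.44901803 -0.20225628  0.03771017] [0.90790382 4.21056971 4.01481463]
11.65 [ 0.4498 -0.0708  0.0616] [5.000e-04 6.613e-01 7.501e-01 6.000e-04] [-3.800e-01  1.900e-02  2.224e+00  1.000e-03  8.980e-01 -5.060e-01]
```

View pics/w8.png

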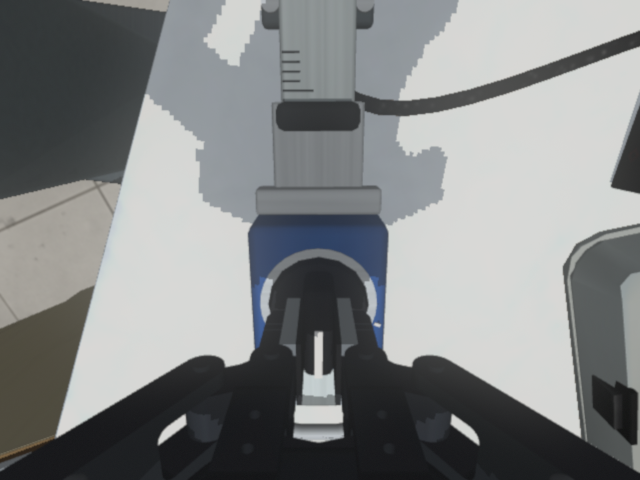

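Request:
apply_moves(commands=[{"dx":0,"dy":0,"dz":0,"wx":0,"wy":0,"wz":0},{"dx":0,"dy":0,"dz":0,"wx":0,"wy":0,"wz":0},{"dx":0,"dy":0,"dz":-0.8,"wx":0,"wy":0,"wz":0},{"dx":0,"dy":0,"dz":-1,"wx":0,"wy":0,"wz":-0.9},{"dx":0,"dy":0,"dz":-1,"wx":0,"wy":0,"wz":-1},{"dx":0,"dy":0,"dz":-1,"wx":0,"wy":0,"wz":-1},{"dx":0,"dy":0,"dz":-1,"wx":0,"wy":0,"wz":-1},{"dx":0,"dy":0,"dz":0,"wx":0,"wy":0,"wz":-1},{"dx":0,"dy":0,"dz":0,"wx":0,"wy":0,"wz":-1},{"dx":0,"dy":0,"dz":0,"wx":0,"wy":0,"wz":-1},{"dx":0,"dy":0,"dz":0,"wx":0,"wy":0,"wz":-1}], fingers=32)

```text
time_s: 12.85
ee_pos: [0.4484, -0.071, 0.1802]
orientation: [-0.001, 0.368, 0.93, -0.0]
ft_force: [-0.5, 0.2, 0.6]
finger_gap: 0.0322
```

Request:
apply_moves(commands=[{"dx":0,"dy":0,"dz":0,"wx":0,"wy":0,"wz":-1},{"dx":0,"dy":0,"dz":0,"wx":0,"wy":0,"wz":-1},{"dx":0,"dy":0,"dz":0,"wx":0,"wy":0,"wz":-1},{"dx":0,"dy":0,"dz":0,"wx":0,"wy":0,"wz":-1},{"dx":0,"dy":0,"dz":0,"wx":0,"wy":0,"wz":-1},{"dx":0,"dy":0,"dz":0,"wx":0,"wy":0,"wz":-1},{"dx":0,"dy":0,"dz":0,"wx":0,"wy":0,"wz":-1},{"dx":0,"dy":0,"dz":0,"wx":0,"wy":0,"wz":-1},{"dx":0,"dy":0,"dz":0,"wx":0,"wy":0,"wz":-1},{"dx":0,"dy":0,"dz":0,"wx":0,"wy":0,"wz":-1},{"dx":0,"dy":0,"dz":0,"wx":0,"wy":0,"wz":0}])

```text
time_s: 13.95
ee_pos: [0.4484, -0.071, 0.1802]
orientation: [-0.001, -0.058, 0.998, 0.0]
ft_force: [-0.1, -0.2, -0.1]
finger_gap: 0.0323
```

```bash
python3 - <<'E'
from h import *
p,d,cp=wsnap("w9"); crop(p,180,130,220,160,3.5,"pics/w9c.png")
E
```

```text
13.95 [ 0.4484 -0.071   0.1802] [-1.000e-03 -5.810e-02  9.983e-01  1.000e-04] [-3.810e-01 -1.660e-01  2.148e+00 -1.000e-03  1.161e+00 -2.067e+00]
```

View pics/w9c.png

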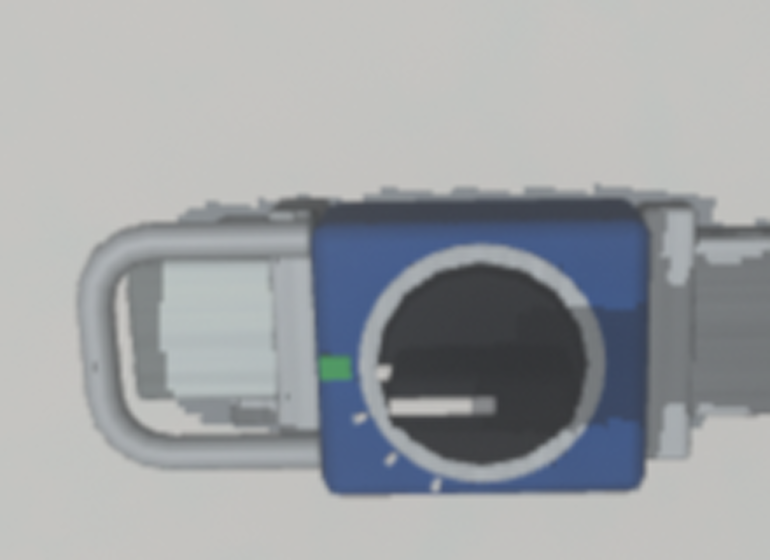

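The pointer lines up with the green mark (350,368) and the lock axis. Next is the shackle bar.

```bash
python3 - <<'E'
from h import *
cp=pickle.load(open("w9.pkl","rb"))
f=lambda u,v,z: atz("wrist",180+(u+.5)/3.5-.5,130+(v+.5)/3.5-.5,z,cp)
for q in [(98,345),(94,310),(102,380),(276,260),(278,427)]: print(f(*q,.029).round(4))
B=f(98,345,.029); o=observe(); R=cv2.Rodrigues(np.zeros(3))[0]
from scipy.spatial.transform import Rotation as Ro
w,x,y,z=o['orientation']; M=Ro.from_quat([x,y,z,w]).as_matrix()
print((M.T@(np.array([B[0],B[1],.020])-o['ee_pos'])/.025).round(2))
E
```

```text
[ 0.4592 -0.1546  0.029 ]
[ 0.4514 -0.1557  0.029 ]
[ 0.4671 -0.1534  0.029 ]
[ 0.4358 -0.1172  0.029 ]
[ 0.4734 -0.114   0.029 ]
[-0.05 -3.37  6.41]
```

Request:
apply_moves(commands=[{"dx":-0.05,"dy":-0.9,"dz":0,"wx":0,"wy":0,"wz":0},{"dx":0,"dy":-0.9,"dz":0,"wx":0,"wy":0,"wz":0},{"dx":0,"dy":-0.9,"dz":0.4,"wx":0,"wy":0,"wz":0},{"dx":0,"dy":-0.67,"dz":1,"wx":0,"wy":0,"wz":0},{"dx":0,"dy":0,"dz":1,"wx":0,"wy":0,"wz":0},{"dx":0,"dy":0,"dz":1,"wx":0,"wy":0,"wz":0},{"dx":0,"dy":0,"dz":1,"wx":0,"wy":0,"wz":0},{"dx":0,"dy":0,"dz":0,"wx":0,"wy":0,"wz":0}], fingers=25)

```text
time_s: 14.8
ee_pos: [0.457, -0.1529, 0.0672]
orientation: [-0.004, -0.057, 0.998, 0.002]
ft_force: [0.3, 0.4, 0.0]
finger_gap: 0.025
```

```bash
python3 - <<'E'
from h import *
p,d,cp=wsnap("w10"); print(proj("wrist",[.4592,-.1546,.029],cp))
E
```

```text
14.8 [ 0.457  -0.1529  0.0672] [-0.0038 -0.0573  0.9983  0.0024] [-0.534  0.073  2.154 -0.     0.923 -2.219]
[[312.94146026 287.46696436]]
```

View pics/w10.png

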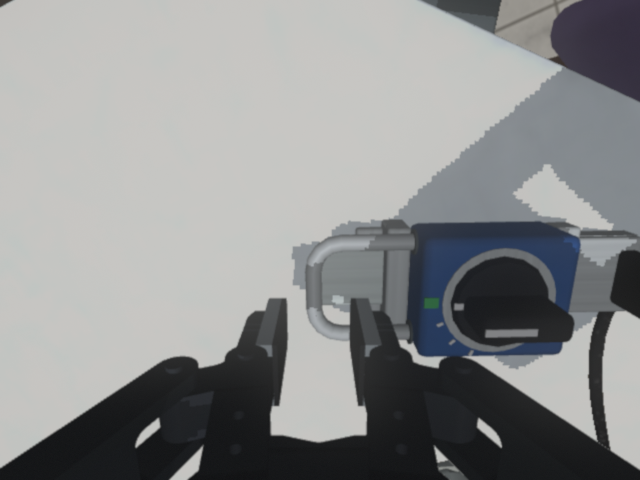

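Request:
apply_moves(commands=[{"dx":-0.06,"dy":-0.08,"dz":0.9,"wx":0,"wy":0,"wz":0},{"dx":0,"dy":0,"dz":0.9,"wx":0,"wy":0,"wz":0},{"dx":0,"dy":0,"dz":0,"wx":0,"wy":0,"wz":0},{"dx":0,"dy":0,"dz":0,"wx":0,"wy":0,"wz":0}])

```text
time_s: 15.25
ee_pos: [0.4626, -0.1566, 0.0273]
orientation: [0.001, -0.058, 0.998, -0.0]
ft_force: [0.2, 0.9, -0.5]
finger_gap: 0.0249
```

```bash
python3 - <<'E'
from h import *
p,d,cp=wsnap("w11"); print(proj("wrist",[.4592,-.1546,.029],cp)); crop(p,180,200,240,180,3,"pics/w11c.png")
E
```

```text
15.25 [ 0.4626 -0.1566  0.0273] [ 5.000e-04 -5.800e-02  9.983e-01 -4.000e-04] [-0.534  0.156  2.155 -0.     0.829 -2.221]
[[322.98771616 314.8477288 ]]
```

View pics/w11c.png

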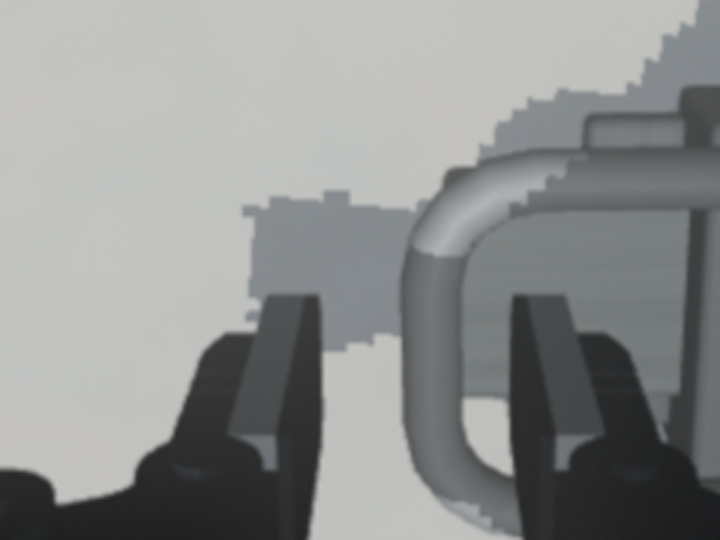

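Request:
apply_moves(commands=[{"dx":0.14,"dy":0.08,"dz":0.25,"wx":0,"wy":0,"wz":0},{"dx":0,"dy":0,"dz":0,"wx":0,"wy":0,"wz":0},{"dx":0,"dy":0,"dz":0,"wx":0,"wy":0,"wz":0}])

```text
time_s: 15.6
ee_pos: [0.4582, -0.1546, 0.0202]
orientation: [0.0, -0.058, 0.998, -0.0]
ft_force: [-0.4, 0.1, -0.5]
finger_gap: 0.0249
```

Request:
apply_moves(commands=[{"dx":0,"dy":0,"dz":0,"wx":0,"wy":0,"wz":0},{"dx":0,"dy":0,"dz":0,"wx":0,"wy":0,"wz":0},{"dx":0,"dy":0,"dz":0,"wx":0,"wy":0,"wz":0},{"dx":0,"dy":0,"dz":0,"wx":0,"wy":0,"wz":0}], fingers=2, force=30)

```text
time_s: 16.0
ee_pos: [0.4584, -0.1549, 0.0201]
orientation: [0.0, -0.058, 0.998, -0.0]
ft_force: [-1.2, -1.2, 2.5]
finger_gap: 0.0063
```

Request:
apply_moves(commands=[{"dx":0,"dy":-0.16,"dz":0,"wx":0,"wy":0,"wz":0},{"dx":0,"dy":-0.16,"dz":0,"wx":0,"wy":0,"wz":0},{"dx":0,"dy":-0.16,"dz":0,"wx":0,"wy":0,"wz":0},{"dx":0,"dy":-0.16,"dz":0,"wx":0,"wy":0,"wz":0},{"dx":0,"dy":-0.12,"dz":0,"wx":0,"wy":0,"wz":0},{"dx":0,"dy":0,"dz":0,"wx":0,"wy":0,"wz":0}])

```text
time_s: 16.6
ee_pos: [0.4608, -0.1744, 0.02]
orientation: [0.001, -0.058, 0.998, -0.001]
ft_force: [1.5, -0.2, 1.9]
finger_gap: 0.0065
```

Request:
apply_moves(commands=[{"dx":0,"dy":-0.06,"dz":0,"wx":0,"wy":0,"wz":0},{"dx":0,"dy":0,"dz":0,"wx":0,"wy":0,"wz":0},{"dx":0,"dy":0,"dz":0,"wx":0,"wy":0,"wz":0}])

```text
time_s: 16.9
ee_pos: [0.4608, -0.1749, 0.0199]
orientation: [0.0, -0.058, 0.998, -0.0]
ft_force: [2.3, 2.1, 2.0]
finger_gap: 0.0065
```

Request:
apply_moves(commands=[{"dx":0,"dy":0.02,"dz":0,"wx":0,"wy":0,"wz":0},{"dx":0,"dy":0,"dz":0,"wx":0,"wy":0,"wz":0},{"dx":0,"dy":0,"dz":0,"wx":0,"wy":0,"wz":0},{"dx":0,"dy":0,"dz":-0.8,"wx":0,"wy":0,"wz":0},{"dx":0,"dy":0,"dz":-1,"wx":0,"wy":0,"wz":0},{"dx":0,"dy":0,"dz":-1,"wx":0,"wy":0,"wz":0},{"dx":0,"dy":0.8,"dz":-1,"wx":0,"wy":0,"wz":0},{"dx":0,"dy":0.8,"dz":-1,"wx":0,"wy":0,"wz":0},{"dx":0,"dy":1,"dz":-1,"wx":0,"wy":0,"wz":0},{"dx":0,"dy":1,"dz":0,"wx":0,"wy":0,"wz":0},{"dx":0,"dy":0,"dz":0,"wx":0,"wy":0,"wz":0}], fingers=28)

```text
time_s: 18.0
ee_pos: [0.4497, -0.0835, 0.1654]
orientation: [0.0, -0.06, 0.998, -0.0]
ft_force: [-0.0, -0.5, 0.1]
finger_gap: 0.0275
```

```bash
python3 - <<'E'
from h import *
p,d,cp=wsnap("w12"); crop(p,140,120,240,170,3.3,"pics/w12c.png")
E
```

```text
18.0 [ 0.4497 -0.0835  0.1654] [ 4.000e-04 -5.950e-02  9.982e-01 -2.000e-04] [-0.406 -0.141  2.156 -0.     1.127 -2.096]
```

View pics/w12c.png

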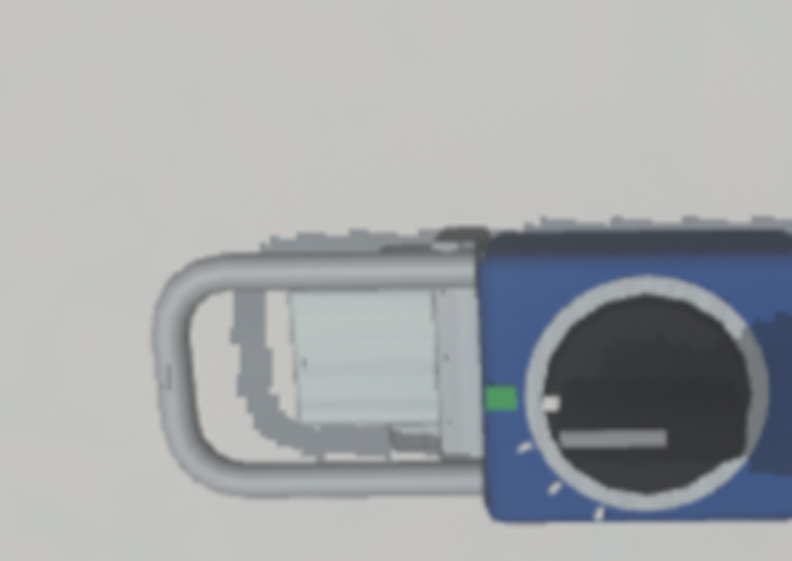

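The shackle is out about 20 mm (bar at (172,370)) and the dial is still at green. I'll turn the gripper across the lock's width and open it.

```bash
python3 - <<'E'
from h import *
cp=pickle.load(open("w12.pkl","rb"))
f=lambda u,v,z: atz("wrist",140+(u+.5)/3.3-.5,120+(v+.5)/3.3-.5,z,cp)
print("disc",f(648,393,.051),"bar",f(172,372,.029))
E
```

```text
disc [ 0.44737947 -0.07114339  0.051     ] bar [ 0.46132437 -0.17471118  0.029     ]
```

Request:
apply_moves(commands=[{"dx":0.05,"dy":0.48,"dz":0,"wx":0,"wy":0,"wz":1},{"dx":0,"dy":0,"dz":0,"wx":0,"wy":0,"wz":1},{"dx":0,"dy":0,"dz":0,"wx":0,"wy":0,"wz":1},{"dx":0,"dy":0,"dz":0,"wx":0,"wy":0,"wz":1},{"dx":0,"dy":0,"dz":0,"wx":0,"wy":0,"wz":1},{"dx":0,"dy":0,"dz":0,"wx":0,"wy":0,"wz":1},{"dx":0,"dy":0,"dz":0,"wx":0,"wy":0,"wz":1},{"dx":0,"dy":0,"dz":0,"wx":0,"wy":0,"wz":1},{"dx":0,"dy":0,"dz":0,"wx":0,"wy":0,"wz":1},{"dx":0,"dy":0,"dz":0,"wx":0,"wy":0,"wz":1},{"dx":0,"dy":0,"dz":0,"wx":0,"wy":0,"wz":1},{"dx":0,"dy":0,"dz":0,"wx":0,"wy":0,"wz":1}], fingers=85)

```text
time_s: 19.25
ee_pos: [0.447, -0.0744, 0.1639]
orientation: [-0.001, 0.451, 0.893, -0.0]
ft_force: [0.5, -0.7, 0.6]
finger_gap: 0.085
```

Request:
apply_moves(commands=[{"dx":0,"dy":0,"dz":0,"wx":0,"wy":0,"wz":1},{"dx":0,"dy":0,"dz":0,"wx":0,"wy":0,"wz":1},{"dx":0,"dy":0,"dz":0,"wx":0,"wy":0,"wz":1},{"dx":0,"dy":0,"dz":0,"wx":0,"wy":0,"wz":1},{"dx":0,"dy":0,"dz":0,"wx":0,"wy":0,"wz":1},{"dx":0,"dy":0,"dz":0.5,"wx":0,"wy":0,"wz":1},{"dx":0,"dy":0,"dz":1,"wx":0,"wy":0,"wz":0},{"dx":0,"dy":0,"dz":1,"wx":0,"wy":0,"wz":0},{"dx":0,"dy":0,"dz":1,"wx":0,"wy":0,"wz":0},{"dx":0,"dy":0,"dz":0,"wx":0,"wy":0,"wz":0},{"dx":0,"dy":0,"dz":0,"wx":0,"wy":0,"wz":0}])

```text
time_s: 20.35
ee_pos: [0.447, -0.0739, 0.0768]
orientation: [-0.001, 0.665, 0.747, -0.0]
ft_force: [-0.9, 0.0, -0.1]
finger_gap: 0.0846
```

```bash
python3 - <<'E'
from h import *
p,d,cp=wsnap("w13")
E
```

```text
20.35 [ 0.447  -0.0739  0.0768] [-9.000e-04  6.651e-01  7.468e-01 -5.000e-04] [-0.388 -0.013  2.221 -0.     0.936 -0.504]
```

View pics/w13.png

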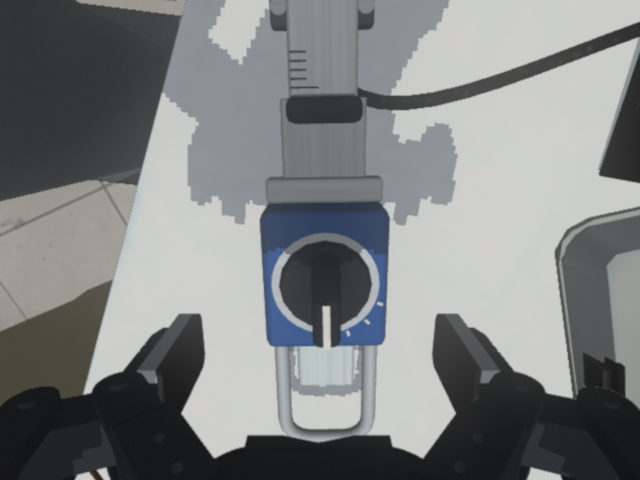

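Request:
apply_moves(commands=[{"dx":0,"dy":0.06,"dz":0.9,"wx":0,"wy":0,"wz":0},{"dx":0,"dy":0,"dz":0.8,"wx":0,"wy":0,"wz":0},{"dx":0,"dy":0,"dz":0.5,"wx":0,"wy":0,"wz":0},{"dx":0,"dy":0,"dz":0,"wx":0,"wy":0,"wz":0},{"dx":0,"dy":0,"dz":0,"wx":0,"wy":0,"wz":0}])

```text
time_s: 20.9
ee_pos: [0.4496, -0.0735, 0.0232]
orientation: [0.001, 0.665, 0.747, 0.0]
ft_force: [1.0, -0.1, 0.2]
finger_gap: 0.0851
```

```bash
python3 - <<'E'
from h import *
p,d,cp=wsnap("w14");p,d=capture("side"); crop(p,220,180,130,100,6,"pics/s14c.png")
E
```

```text
20.9 [ 0.4496 -0.0735  0.0232] [7.000e-04 6.648e-01 7.470e-01 2.000e-04] [-0.385  0.096  2.233 -0.     0.811 -0.502]
```

View pics/w14.png

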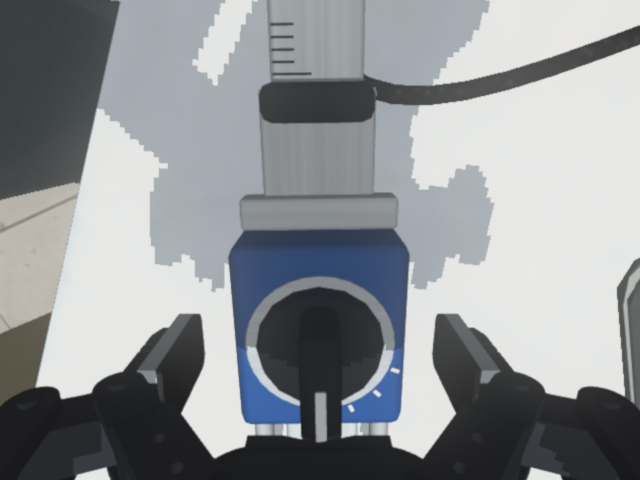

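View pics/s14c.png

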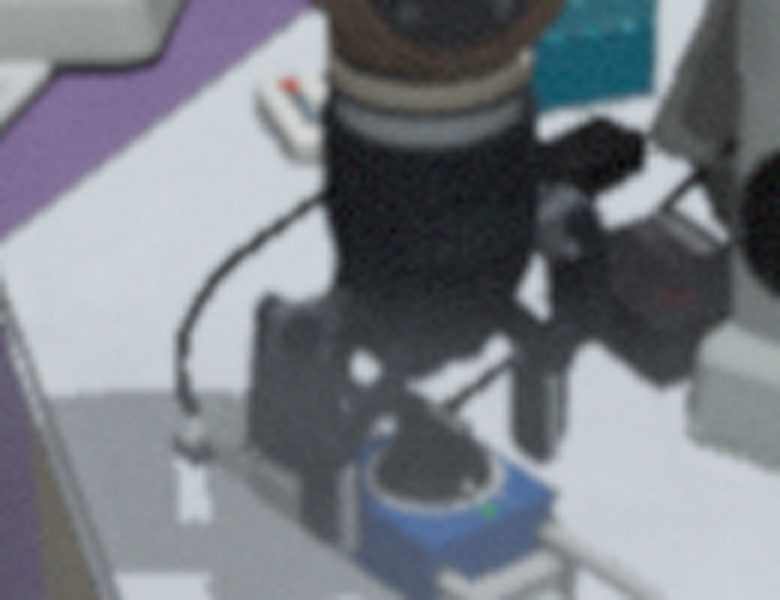

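The lock is centred between the fingers. Next: lower the rest of the way and grip.

Request:
apply_moves(commands=[{"dx":0,"dy":0,"dz":0.36,"wx":0,"wy":0,"wz":0},{"dx":0,"dy":0,"dz":0,"wx":0,"wy":0,"wz":0},{"dx":0,"dy":0,"dz":0,"wx":0,"wy":0,"wz":0}])

```text
time_s: 21.3
ee_pos: [0.4487, -0.0731, 0.0131]
orientation: [-0.0, 0.665, 0.747, -0.0]
ft_force: [0.2, -0.2, -0.6]
finger_gap: 0.0848
```

Request:
apply_moves(commands=[{"dx":0,"dy":0,"dz":0,"wx":0,"wy":0,"wz":0},{"dx":0,"dy":0,"dz":0,"wx":0,"wy":0,"wz":0},{"dx":0,"dy":0,"dz":0,"wx":0,"wy":0,"wz":0},{"dx":0,"dy":0,"dz":0,"wx":0,"wy":0,"wz":0},{"dx":0,"dy":0,"dz":0,"wx":0,"wy":0,"wz":0}], fingers=50, force=80)

```text
time_s: 21.8
ee_pos: [0.4498, -0.0732, 0.0142]
orientation: [0.001, 0.665, 0.747, 0.001]
ft_force: [0.5, 2.8, 5.2]
finger_gap: 0.059
```

Gripped at 59 mm. I'll lift slowly.

Request:
apply_moves(commands=[{"dx":0,"dy":0,"dz":-0.1,"wx":0,"wy":0,"wz":0},{"dx":0,"dy":0,"dz":-0.1,"wx":0,"wy":0,"wz":0},{"dx":0,"dy":0,"dz":-0.1,"wx":0,"wy":0,"wz":0},{"dx":0,"dy":0,"dz":0,"wx":0,"wy":0,"wz":0}])

```text
time_s: 22.2
ee_pos: [0.4479, -0.0733, 0.0204]
orientation: [-0.001, 0.665, 0.747, -0.001]
ft_force: [-0.9, -3.0, -4.2]
finger_gap: 0.0588
```

Request:
apply_moves(commands=[{"dx":0,"dy":0,"dz":-0.2,"wx":0,"wy":0,"wz":0},{"dx":0,"dy":0,"dz":-0.3,"wx":0,"wy":0,"wz":0},{"dx":0,"dy":0,"dz":-0.4,"wx":0,"wy":0,"wz":0},{"dx":0,"dy":0,"dz":-0.6,"wx":0,"wy":0,"wz":0},{"dx":0,"dy":0,"dz":-0.8,"wx":0,"wy":0,"wz":0},{"dx":0,"dy":0,"dz":-0.8,"wx":0,"wy":0,"wz":0},{"dx":0,"dy":0,"dz":-0.8,"wx":0,"wy":0,"wz":0},{"dx":0,"dy":0,"dz":-0.8,"wx":0,"wy":0,"wz":0},{"dx":0,"dy":0,"dz":-0.8,"wx":0,"wy":0,"wz":0},{"dx":0,"dy":0,"dz":-0.6,"wx":0,"wy":0,"wz":0},{"dx":0,"dy":0,"dz":-0.3,"wx":0,"wy":0,"wz":0},{"dx":0,"dy":0,"dz":0,"wx":0,"wy":0,"wz":0}])

```text
time_s: 23.4
ee_pos: [0.4495, -0.0731, 0.1825]
orientation: [0.001, 0.665, 0.747, 0.001]
ft_force: [-0.4, -0.5, -3.5]
finger_gap: 0.0584
```

```bash
python3 - <<'E'
from h import *
p,d,cp=wsnap("w15");p,d=capture("side"); crop(p,190,100,180,140,4.4,"pics/s15c.png")
E
```

```text
23.4 [ 0.4495 -0.0731  0.1825] [1.300e-03 6.648e-01 7.470e-01 7.000e-04] [-0.385 -0.169  2.146  0.     1.161 -0.501]
```

View pics/w15.png

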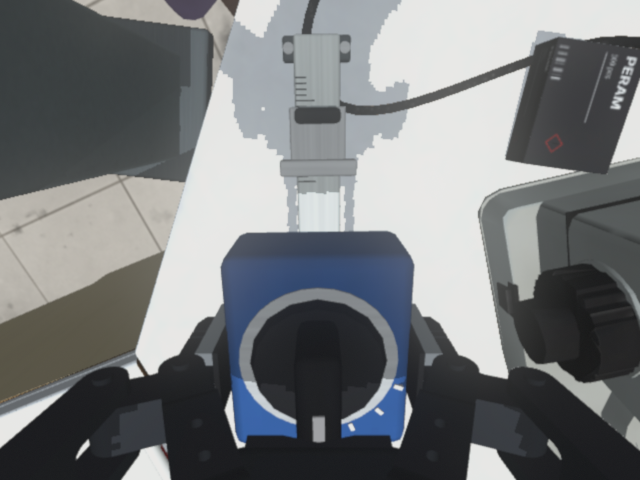

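View pics/s15c.png

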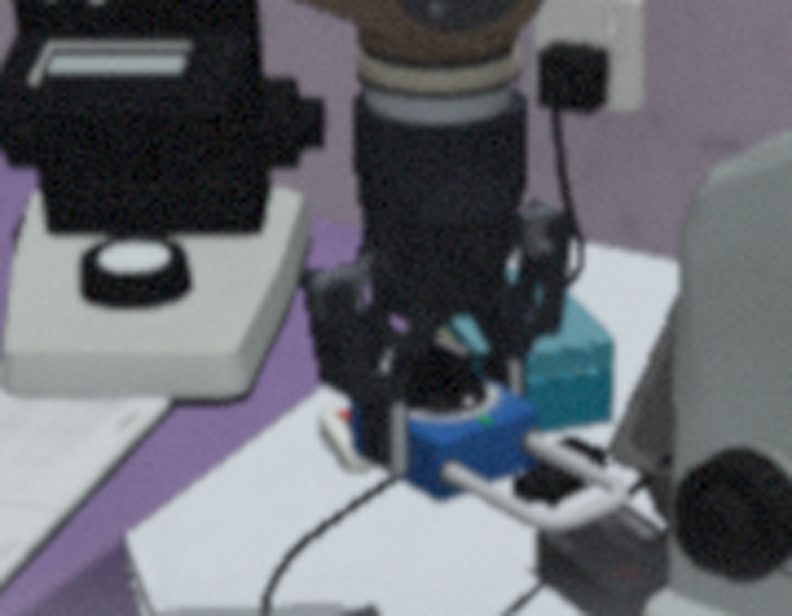

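The lock is up at about 0.197 m, level, with the shackle open. I'll let it settle, check that it's still, and hand in.

Request:
apply_moves(commands=[{"dx":0,"dy":0,"dz":0,"wx":0,"wy":0,"wz":0},{"dx":0,"dy":0,"dz":0,"wx":0,"wy":0,"wz":0},{"dx":0,"dy":0,"dz":0,"wx":0,"wy":0,"wz":0},{"dx":0,"dy":0,"dz":0,"wx":0,"wy":0,"wz":0},{"dx":0,"dy":0,"dz":0,"wx":0,"wy":0,"wz":0}])

```text
time_s: 24.0
ee_pos: [0.4488, -0.0732, 0.1807]
orientation: [-0.0, 0.665, 0.747, -0.0]
ft_force: [0.2, 0.0, -6.1]
finger_gap: 0.0587
```

```bash
python3 - <<'E'
from h import *
o=observe(); print(o['time_s'],o['ee_pos'],abs(o['qd']).max(),o['finger_gap'],o['ft_force'])
print(hand_in())
E
```

```text
24.0 [ 0.448841   -0.07315842  0.18065427] 0.0026048938705080147 0.0586949212923801 [ 0.16233749  0.03286364 -6.08067367]
the job is handed in; nothing more can be done
None
```

The job is handed in at 24.0 s of the 64 s allowed; the hand-in gives no verdict, so what follows rests on my own checks.

- **Clamp:** I pinched the tab and slid the jaw shut, about 33 mm of travel. I then held about 19 N for 0.7 s, after it briefly reached 29 N. The picture showed the lock against both jaws.
- **Dial:** I turned it clockwise about 55° to the green mark. The picture after release showed the pointer in line with the green mark and the lock's axis.
- **Shackle:** I drew it out about 20 mm until it stopped, with the lock still in the clamp. The bar measured about 20 mm farther out in the next picture.
- **Lift:** I gripped the lock by its 60 mm width at 80 N and lifted it straight out without loosening the jaw.
- **Final state:** The lock's centre is about 0.195 m above the worktop, worked out from how far the tool rose. The tool is vertical and still, with joint speeds under 0.003 rad/s. The last side picture shows the lock level, dial up and shackle open.

- **Refused moves:** My first three move calls were refused because each row needs all six numbers. Nothing moved.
- **Dial start:** The dial began between clicks, at roughly 0.2 to 0.35 by different pictures, instead of in a notch.
- **Measured against commanded:** Near the inner reach limit the measured positions differed from the commands by a few millimetres. I corrected this before each grasp.
- **Bystanders:** I did not measure them at the end, but I saw no contact with any of them.

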